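# Ratchet-clamp a drawer front strip

## Task

Stand the loose white drawer-front strip upright on the blue clamp's bed, between the grey pressure plate and the dark walnut rail, lengthwise along the plate and centred on it. Then swing the orange lever back and forth by its black knob, click by click, until the strip is firmly clamped against the rail at about 50 N, never as much as 100 N (that would crush its edge). Leave the lever swung fully back to its rest, the strip held square, and the other things on the bench undisturbed.

Things in the scene. Friction and masses are not known exactly. Their poses are not given: they have to be found in the camera images.
- strip: white laminated drawer-front strip, 160 (its x) x 18 (its y) x 64 mm tall (its z), about 0.22 kg, loose, standing on its long edge on the bench, a small steel clip at each end of its top; origin at the centre of its underside. Can be pinched across its 18 mm from above at mid length. Same either way round.
- clamp: blue bed plate fixed to the bench, 180 (x) x 260 mm (y), 8 mm thick, placed and yawed differently each time. Origin at bench height, mid length of plate and rail; the bed runs from its y = -70 to +190 mm. Plate face starts at y = +30 and moves towards -y. Facing it, a walnut rail 150 x 20 mm, its face somewhere from y = -2 to -20 mm (not tracked). Tops of plate and rail: 38 mm above the bench.
- seat (a point): on the bed's top, 8 mm above the bench, at clamp x = 0, y = +16 mm: a good place to stand the middle of the strip's underside, its length along the clamp's x. It clears the plate by 5 mm and the rail by 9 mm or more. Axes as the clamp's.
- plate: grey pressure plate with black facing, 120 (x) x 10 x 28 mm, carried by stiff springs on the toothed rack that the ratchet wheel drives; one click moves the rack 5.9 mm. Origin: the clamp's origin at the start; it shifts along the clamp's -y as the plate advances, and stops when the strip meets the rail, while the springs still take clicks. A few clicks too many crush the strip.
- axle (a point): point on the upright axis of ratchet wheel and lever, 54 mm above the bench, at clamp x = 0, y = +130 mm. Axes as the clamp's.
- knob (a point): centre of the top of the lever's upright black knob: round, 24 mm diameter, 44 to 102 mm above the bench, 130 mm from the axle; the orange arm under it lies 36 to 44 mm above the bench. The push needed here, square to the arm, at a lever angle near 0.4 is 0 to 1 N when slack, plus 0.115 N per newton between plate and strip (about 6 N at 50 N).
- handle (a joint): lever angle: 0 = back at its rest (arm 0.29 rad off the clamp's -x, knob on the +y side), grows counter-clockwise from above to 0.58 at its front stop. Stays where left. A swing back below 0.07 catches a new tooth, then a push past 0.52 adds one click, which a second pawl holds; shorter swings add none. From 0.45 on that pawl and the stop falsify the push felt. Cannot be slackened.
- glue: bystander: white glue bottle, 56 mm diameter, 150 mm tall, origin under its middle.
- driver: bystander: screwdriver with orange grip lying on the bench.
- mallet: bystander: hammer lying on the bench.
- hinge: bystander: steel cup hinge, 35 mm cup with 50 mm arm, lying on the bench.
- trap_cup: bystander: white plastic drain trap cup, 72 mm diameter, 105 mm tall.
- offcut: bystander: walnut offcut 120 x 60 x 18 mm.
- pipe_nut: bystander: white plastic pipe nut, 60 mm diameter, 18 mm high.

How it is judged:
By the outcome, as a careful person would: the job done as asked, in the order asked, and still so for the second after the job is handed in, with the robot touching nothing.
It also fails if it takes over 72 s, if anything falls off the work surface, if the arm or the gripper's body presses on something with over 40 N, if the wrist force passes 120 N, or if a joint passes its speed limit or range.

## Robot

A 7-joint arm with a two-finger parallel gripper is mounted at the origin on the work surface. World frame = base frame: x ahead of the robot, y to its left, z up, the work surface at z = 0. Lengths are in m, angles in degrees, forces in N, time in s.
With the tool pointing down it reaches from about 0.4 to 0.85 m from the base axis. Payload 6.9 kg.
Tool frame: the origin (TCP) lies at the very end of the fingers, on their centre line; the grasp point (between the pads) lies 19 mm behind it; z points along the fingers, y is the line along which they close (so a half turn about z gives the same grasp; the last joint's range is limited). The gripper opens to 85 mm and grips with 20 to 120 N. Pads are 22 mm wide; open, the fingers measure 114 mm over their backs; the gripper's body (76 mm by 85 mm) begins 54 mm behind the grasp point. The pads swing forward as they close: fully open they stand 13 mm farther back than shut.
Start: joints at [-63.742, 29.078, -13.613, 85.955, 7.202, 65.827, -8.869], TCP at [0.216, 0.586, 0.231] pointing down, gripper open.
Joint ranges: [-176.47, 176.47], [-13.61, 117.27], [-81.72, 77.17], [0.22, 143.17], [-87.28, 267.28], [10, 112.55], [-165.47, 165.47]. Speed limits (degrees/s): [136.94, 136.94, 180, 180, 180, 180, 180].

## Interface

Orientations are given as a 3x3 rotation matrix whose columns are the frame's x, y, z axes.
In Python, from bench import state, camera, job_done gives the robot as it stands.
- The arm moves only by the shell command python3 -m handwheel 'ROWS' [FORCE]. ROWS is a JSON object of lists of equal length, an entry for each row: "offset": the shift along the tool's x, y, z in units of 40 mm (1.0 is 40 mm), a list of three; "twist": the turn, a rotation vector about the tool's x, y, z in degrees, a list of three; "claw": the opening in per cent of the stroke, from 0 (shut) to 100 (fully open). A call has 1 to 5 rows; each row shifts and turns the commanded pose from where the row before left it, along the tool's axes as they then stand; what a row does not reach is not made up. A row lasts 1/12 s, in which the tool goes at most 41.7 mm and 7.16 degrees, less where a joint would pass 70% of its speed; a pose out of reach is approached as far as the arm can. A call is refused whole if a number of a shift passes 1 or a number of a turn 7.16, either way. A call with a gripper value outside its range is refused whole. The fingers move at their own pace and stop on an object; FORCE is the grip in N (left out, the last holds). Time passes only in rows, so rows that do not move let the fingers close. It gives the time, the measured TCP pose, the force, the opening and the grip force at its end, in the units of the state.
- state(): the state, without advancing time (a new reading comes with each control period).
- camera(name): name is "scene" or "top" or "wrist"; returns a dict with "frame" (384x512x3 uint8, red, green, blue), "vfov" (degrees; the focal length in pixels is half the picture's height over the tangent of half this angle, whatever the lens; pixels are square), "cx", "cy" (the principal point, pixels), "k1" (the pictures are not rectified: a ray, as slopes to the right and down, at radius r is drawn at 1 + k1 r^2 times it, then the intrinsics apply), "T" (4x4, takes a point from camera to world coordinates); the wrist camera has in their place "mount" (4x4, takes a point from camera to tool coordinates, whose origin is the TCP and whose axes are the flange's). Camera axes: x right, y down, z forward; pixel columns grow to the right and rows downward; lengths in m; the calibration is good to about 2 mm. A picture is of the moment at which its call begins: read the wrist's pose just before it. There is no depth.
- job_done(): hands the job in; it is judged then, once.
The state is a dict: "time_s": time; "qpos": joint angles; "joint_velocities": joint speeds; "tau": joint torques, N m; "position": TCP position; "tool_rot": TCP orientation; "wrist_force": force on the tool from outside, world axes, zero at the start; "ft_torque": the same for the moment, N m; "grip_width": finger opening in m; "grasp_force": force on a finger pad.
Only numpy, scipy, OpenCV 4.12 (cv2) and the standard library are available. Lean on these libraries where they do the work, as an engineer would, in place of code of your own. Each camera call takes 0.05 s, during which the arm holds its last target. There are 200 camera calls.

## Working session

There is one attempt and no reset: what is moved stays moved. The work goes in short steps, Python scripts to look and compute and a shell command to move; the robot and the scene stay as the last step left them, time stands still between calls to the robot, and variables do not carry over. Pictures are saved under pics/ and viewed, at most 10 in all, crops included, and the job is handed in when it is done.

```bash
ls; mkdir -p pics; python3 - <<'E'
from bench import state,camera
import cv2,numpy as np
s=state();print(s)
for n in("top","scene"):
    c=camera(n);cv2.imwrite(f"pics/{n}0.png",cv2.resize(c["frame"][:,:,::-1],None,fx=1.5,fy=1.5));np.save(f"{n}0.npy",c["frame"])
    print({k:v for k,v in c.items() if k!="frame"})
print(camera("wrist")["mount"])
E
```

```text
pics
{'time_s': 0.0, 'qpos': array([-63.7417515 ,  29.12626869, -13.60774514,  86.00991471,
         7.20194605,  65.82754989,  -8.86912109]), 'joint_velocities': array([ 0.0239471 ,  0.07785972,  0.00653657,  0.04790084,  0.07724281,
        0.03092472, -0.03934276]), 'tau': array([-9.02422380e-05, -6.20610094e+01, -2.18632132e+00, -2.49651521e+01,
        1.28558182e-02,  1.23153260e-02, -4.17729680e-06]), 'position': array([0.21585718, 0.58598911, 0.23041365]), 'tool_rot': array([[-9.38412065e-01,  3.45517653e-01, -5.89756397e-04],
       [ 3.45518154e-01,  9.38410462e-01, -1.73474974e-03],
       [-4.59530863e-05, -1.83168163e-03, -9.99998321e-01]]), 'wrist_force': array([-0.72624148, -0.06956297, -0.80329334]), 'ft_torque': array([-0.03951113, -0.04769355, -0.01053336]), 'grasp_force': 0.0, 'grip_width': 0.08554126502031818}
{'vfov': 44.8609714523925, 'cx': 260.06969815940136, 'cy': 185.34709215951887, 'k1': -0.0828563204030893, 'T': array([[ 0.01281112, -0.99616457,  0.08655654,  0.33901217],
       [-0.99986866, -0.0136218 , -0.00878173, -0.01924765],
       [ 0.0099271 , -0.08643266, -0.99620823,  1.85583817],
       [ 0.        ,  0.        ,  0.        ,  1.        ]])}
{'vfov': 50.62811200021102, 'cx': 260.389265095811, 'cy': 199.45405533886728, 'k1': 0.02694439562403408, 'T': array([[ 0.87977996,  0.25671632, -0.40010494,  0.97031236],
       [ 0.47489946, -0.43674055,  0.76402107, -0.95463181],
       [ 0.02139462, -0.86218004, -0.50615002,  0.73697379],
       [ 0.        ,  0.        ,  0.        ,  1.        ]])}
[[ 1.05666177e-04 -9.65844528e-01 -2.59122242e-01  6.57899970e-02]
 [ 9.99998523e-01 -3.42436140e-04  1.68417072e-03  1.26484901e-03]
 [-1.71537990e-03 -2.59122037e-01  9.65843066e-01 -1.42115508e-01]
 [ 0.00000000e+00  0.00000000e+00  0.00000000e+00  1.00000000e+00]]
```

View pics/top0.png

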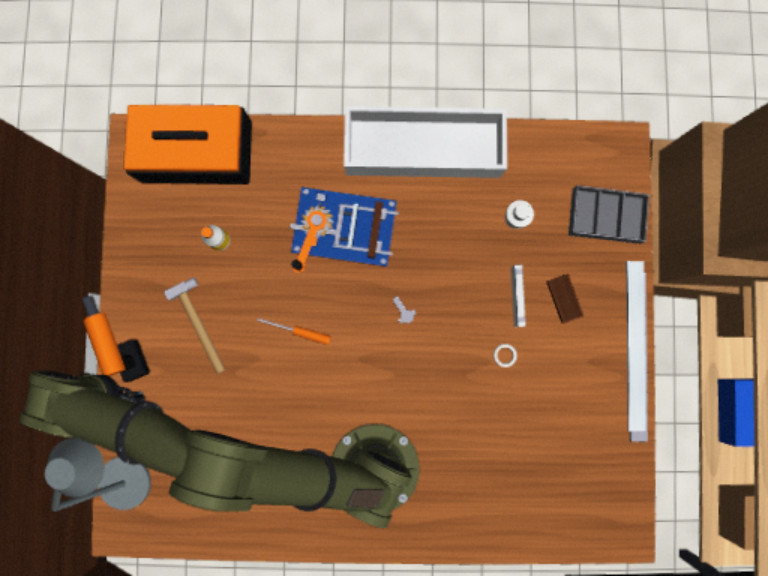

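View pics/scene0.png

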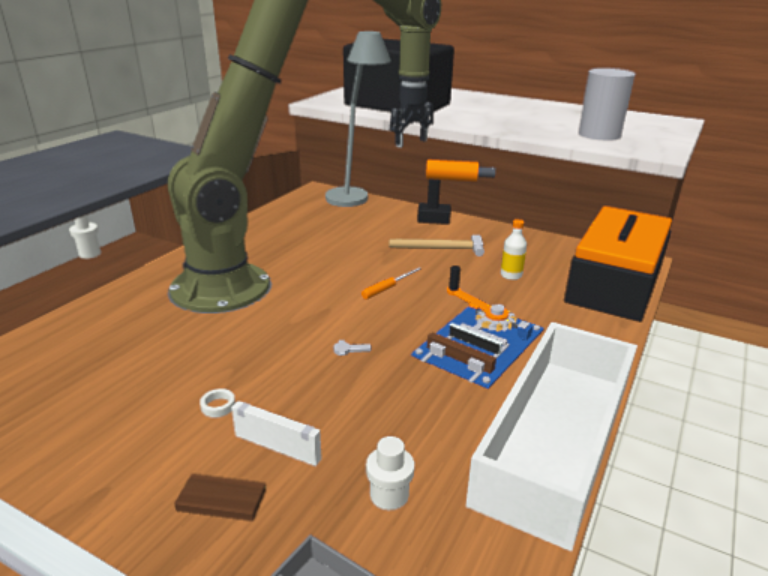

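The top view (×1.5) shows the strip at about (519,295), the clamp bed at about (343,226), the knob at about (298,265) and the walnut rail at about (375,230). The scene view confirms the strip is standing between the nut, offcut and trap cup. Next I measure these points.

```bash
cat > h.py <<'E'
import numpy as np,cv2
from bench import state,camera
def grab(n):
    s=state();c=camera(n)
    if n=="wrist":
        W=np.eye(4);W[:3,:3]=s["tool_rot"];W[:3,3]=s["position"];c["T"]=W@c["mount"]
    return c
def rays(c,uv):
    f=192/np.tan(np.radians(c["vfov"]/2));K=np.array([[f,0,c["cx"]],[0,f,c["cy"]],[0,0,1.]])
    p=cv2.undistortPoints(np.array(uv,float).reshape(-1,1,2),K,np.array([c["k1"],0,0,0.])).reshape(-1,2)
    return np.c_[p,np.ones(len(p))]@c["T"][:3,:3].T
def plane(c,uv,z):
    d=rays(c,uv);o=c["T"][:3,3];return o+d*((z-o[2])/d[:,2])[:,None]
def proj(c,P):
    f=192/np.tan(np.radians(c["vfov"]/2));Ti=np.linalg.inv(c["T"]);q=np.atleast_2d(P)@Ti[:3,:3].T+Ti[:3,3]
    s=q[:,:2]/q[:,2:];s=s*(1+c["k1"]*(s**2).sum(1))[:,None];return s*f+[c["cx"],c["cy"]]
def blobs(m,amin=30):
    n,l,st,ce=cv2.connectedComponentsWithStats(m.astype(np.uint8));return [(l==i,st[i],ce[i]) for i in range(1,n) if st[i][4]>=amin]
def rect(m):
    c=max(cv2.findContours(m.astype(np.uint8),cv2.RETR_EXTERNAL,cv2.CHAIN_APPROX_NONE)[0],key=cv2.contourArea);return cv2.boxPoints(cv2.minAreaRect(c))
def togo(goal,xdir=None):
    "rows units: shift in tool axes (40mm) and yaw degrees about tool z so that tool y is along the given line"
    s=state();R=s["tool_rot"];print("tool shift mm",np.round(R.T@(np.array(goal)-s["position"])*1000,1))
E
python3 - <<'E'
from h import *
np.set_printoptions(precision=4,suppress=True)
c=grab("top");hsv=cv2.cvtColor(c["frame"],cv2.COLOR_RGB2HSV);H,S,V=[hsv[...,i].astype(int) for i in range(3)]
b=(H>105)&(H<130)&(S>150);bb=b.copy();bb[:,:180]=0;bb[:,300:]=0
bb=cv2.morphologyEx(bb.astype(np.uint8),cv2.MORPH_OPEN,np.ones((3,3)))
r=cv2.boxPoints(cv2.minAreaRect(np.argwhere(bb)[:,::-1].astype(np.float32)))
P=plane(c,r,.008);print("bed",P,P.mean(0),np.linalg.norm(np.diff(P,axis=0),axis=1))
roi=np.zeros_like(S);roi[170:225,335:356]=1
w=(S<60)&(V>120)&(roi>0);r=rect(w);P=plane(c,r,.064);print("strip",r,P,P.mean(0),np.linalg.norm(np.diff(P,axis=0),axis=1))
roi=np.zeros_like(S);roi[165:190,190:210]=1
k=(V<60)&(roi>0);
for m,st,ce in blobs(k,5):print(st,ce,plane(c,[ce],.102))
E
```

```text
bed [[ 0.5668  0.2296  0.008 ]
 [ 0.7426  0.2095  0.008 ]
 [ 0.7091 -0.0455  0.008 ]
 [ 0.534  -0.023   0.008 ]] [0.6381 0.0927 0.008 ] [0.177  0.2571 0.1766]
strip [[342.7785 177.0123]
 [347.8185 176.7323]
 [350.0523 216.9415]
 [345.0123 217.2215]] [[ 0.5316 -0.3564  0.064 ]
 [ 0.533  -0.3761  0.064 ]
 [ 0.3769 -0.3844  0.064 ]
 [ 0.3756 -0.3648  0.064 ]] [ 0.4543 -0.3704  0.064 ] [0.0198 0.1564 0.0197]
[195 173   6   7  28] [197.3929 175.9286] [[0.524  0.2034 0.102 ]]
```

```bash
python3 -m handwheel '{"offset":[[0,0,-0.6],[0,0,-0.6],[0,0,-0.6],[0,0,-0.6]],"twist":[[0,0,-5.8],[0,0,-5.8],[0,0,-5.8],[0,0,-5.8]],"claw":[100,100,100,100]}' 40
for i in 1 2 3; do python3 -m handwheel '{"offset":[[-0.53,-0.855,0],[-0.53,-0.855,0],[-0.53,-0.855,0],[-0.53,-0.855,0],[-0.53,-0.855,0]],"twist":[[0,0,0],[0,0,0],[0,0,0],[0,0,0],[0,0,0]],"claw":[100,100,100,100,100]}'; done
python3 -m handwheel '{"offset":[[0,0,0],[0,0,0]],"twist":[[0,0,0],[0,0,0]],"claw":[100,100]}'
python3 - <<'E'
from h import *
c=grab("wrist");np.save("w1.npy",c,allow_pickle=True);cv2.imwrite("pics/w1.png",cv2.resize(c["frame"][:,:,::-1],None,fx=1.5,fy=1.5))
print(state()["tool_rot"],c["vfov"],c["k1"])
E
```

```text
time_s: 0.53
position: [0.2159, 0.5862, 0.3281]
tool_rot: [[-0.998, -0.057, -0.0], [-0.057, 0.998, -0.001], [0.0, -0.001, -1.0]]
wrist_force: [0.8, 0.5, 0.5]
grip_width: 0.0858
grasp_force: 0.0
time_s: 0.95
position: [0.3314, 0.4194, 0.3272]
tool_rot: [[-0.999, -0.052, 0.0], [-0.052, 0.999, -0.0], [0.0, -0.0, -1.0]]
wrist_force: [1.5, 0.6, 0.7]
grip_width: 0.0857
grasp_force: 0.0
time_s: 1.37
position: [0.4462, 0.2541, 0.3274]
tool_rot: [[-0.999, -0.052, 0.0], [-0.052, 0.999, 0.0], [-0.0, 0.0, -1.0]]
wrist_force: [1.5, 0.8, -0.2]
grip_width: 0.0851
grasp_force: 0.0
time_s: 1.78
position: [0.561, 0.0889, 0.3273]
tool_rot: [[-0.999, -0.052, 0.0], [-0.052, 0.999, -0.0], [-0.0, -0.0, -1.0]]
wrist_force: [1.0, -0.2, 0.3]
grip_width: 0.0857
grasp_force: 0.0
time_s: 1.95
position: [0.5611, 0.0878, 0.3265]
tool_rot: [[-0.999, -0.047, -0.001], [-0.047, 0.999, -0.001], [0.001, -0.001, -1.0]]
wrist_force: [-0.5, 0.9, 0.6]
grip_width: 0.0855
grasp_force: 0.0
[[-9.98741540e-01 -5.01413217e-02 -1.08783612e-03]
 [-5.01415863e-02  9.98742096e-01  2.17326966e-04]
 [ 1.07557066e-03  2.71599298e-04 -9.99999385e-01]] 67.54621791790765 -0.07462171047541076
```

View pics/w1.png

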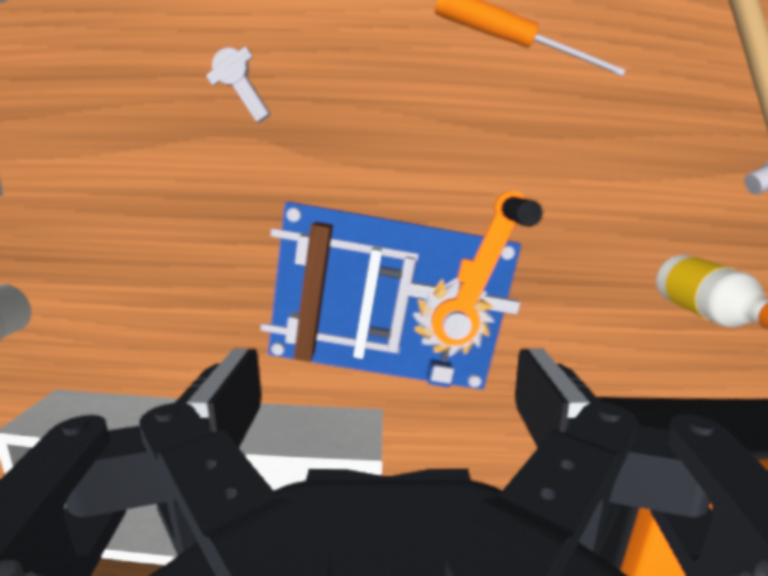

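The wrist view shows the bed with corners near (286,203), (520,243), (486,388) and (268,355). The knob top is near (531,212), the hub near (457,325), the white plate top near (368,303) and the rail near (314,290).

```bash
python3 - <<'E'
from h import *
np.set_printoptions(precision=4,suppress=True)
c=np.load("w1.npy",allow_pickle=True).item();hsv=cv2.cvtColor(c["frame"],cv2.COLOR_RGB2HSV);H,S,V=[hsv[...,i].astype(int) for i in range(3)]
b=((H>105)&(H<130)&(S>150)).astype(np.uint8);b=cv2.morphologyEx(b,cv2.MORPH_OPEN,np.ones((3,3)))
uv=np.argwhere(b)[:,::-1].astype(float);P=plane(c,uv,.008)
(cx,cy),wh,a=cv2.minAreaRect((P[:,:2]*1000).astype(np.float32));print("bed",cx,cy,wh,a)
q=cv2.boxPoints(((cx,cy),wh,a));print(q)
L=[(q[(i+1)%4]-q[i]) for i in range(4)];y=max(L,key=np.linalg.norm);y=y/np.linalg.norm(y);y*=np.sign(y[1]);x=np.array([y[1],-y[0]]);o=np.array([cx,cy])-60*y
print("origin",o,"yaw",np.degrees(np.arctan2(x[1],x[0])))
def cl(p):d=np.array(p[:2])*1000-o;return np.array([d@x,d@y])
k=(V<50);k[:, :320]=0;k[:120]=0;k[160:]=0;k[:,380:]=0
for m,st,ce in blobs(k):
    q=rect(m);print("knob px",st,ce,q)
    u=np.argwhere(m)[:,::-1]
    e=u[:,0].max(); # cap disc at right
    print("right edge pts",plane(c,[[e,u[u[:,0]==e][:,1].mean()]],.102))
print("knob guess",plane(c,[[354,141.3]],.102),cl(plane(c,[[354,141.3]],.102)[0]),"hub",cl(plane(c,[[304.7,217]],.054)[0]))
a=np.pi-.29;kn=o+130*y+130*(np.cos(a)*x+np.sin(a)*y);print("knob model",kn,"px",proj(c,[[*kn/1000,.102]]))
# rail and plate tops
rail=(H<12)&(S>90)&(V>30)&(V<110);
for m,st,ce in blobs(rail,300):
    if 180<ce[0]<230:
        print("rail",[cl(p) for p in plane(c,rect(m),.038)])
wp=(S<50)&(V>215);
for m,st,ce in blobs(wp,150):
    if 230<ce[0]<260: print("plate",ce,[cl(p) for p in plane(c,rect(m),.038)])
cv2.imwrite("pics/k.png",cv2.resize(c["frame"][115:170,320:375,::-1],None,fx=8,fy=8,interpolation=0))
E
```

```text
bed 637.6489868164062 95.71763610839844 (254.23995971679688, 175.4161834716797) 82.56755828857422
[[534.2339 -18.9886]
 [708.1763 -41.68  ]
 [741.064  210.4239]
 [567.1216 233.1152]]
origin [629.8876  36.2217] yaw -7.432433
knob px [336 133  24  16 245] [346.898  139.7959] [[334.3077 145.4615]
 [337.1539 131.2308]
 [360.4231 135.8846]
 [357.577  150.1154]]
right edge pts [[0.5247 0.2167 0.102 ]]
knob guess [[0.5248 0.2102 0.102 ]] [-126.7377  158.9345] hub [  0.8176 129.9465]
knob model [527.9876 218.1052] px [[359.7026 144.1555]]
plate [257.8997 199.4322] [array([ 60.3063, -13.5199]), array([-61.807 , -10.4964]), array([-62.4903, 122.8912]), array([ 61.4327, 129.7623])]
```

View pics/k.png

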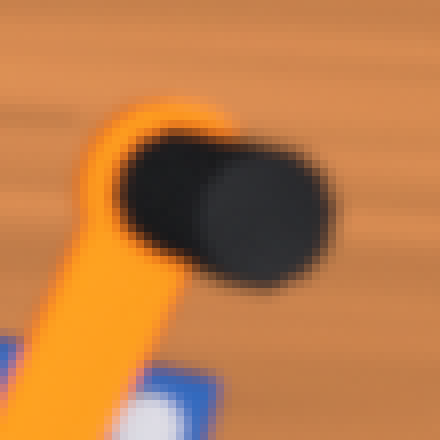

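The knob's top disc is centred at crop (262,217), which is pixel (352.8,142.1). It lies 130 mm from the axle as it must, with the lever about 0.07 off rest. Next I look at the strip.

```bash
for i in 1 2 3; do python3 -m handwheel '{"offset":[[0.383,-0.936,0],[0.383,-0.936,0],[0.383,-0.936,0],[0.383,-0.936,0]],"twist":[[0,0,0],[0,0,0],[0,0,0],[0,0,0]],"claw":[100,100,100,100]}' |head -2; done
python3 -m handwheel '{"offset":[[0,0,0],[0,0,0],[0,0,0]],"twist":[[0,0,0],[0,0,0],[0,0,0]],"claw":[100,100,100]}'
python3 - <<'E'
from h import *
c=grab("wrist");np.save("w2.npy",c,allow_pickle=True);cv2.imwrite("pics/w2.png",cv2.resize(c["frame"][:,:,::-1],None,fx=1.5,fy=1.5))
E
```

```text
time_s: 2.33
position: [0.5057, -0.0614, 0.3274]
time_s: 2.67
position: [0.4528, -0.2144, 0.3277]
time_s: 3.0
position: [0.4001, -0.3673, 0.3277]
time_s: 3.25
position: [0.401, -0.3656, 0.3272]
tool_rot: [[-0.999, -0.054, 0.001], [-0.054, 0.999, 0.001], [-0.001, 0.001, -1.0]]
wrist_force: [0.2, -0.2, -0.2]
grip_width: 0.0853
grasp_force: 0.0
```

View pics/w2.png

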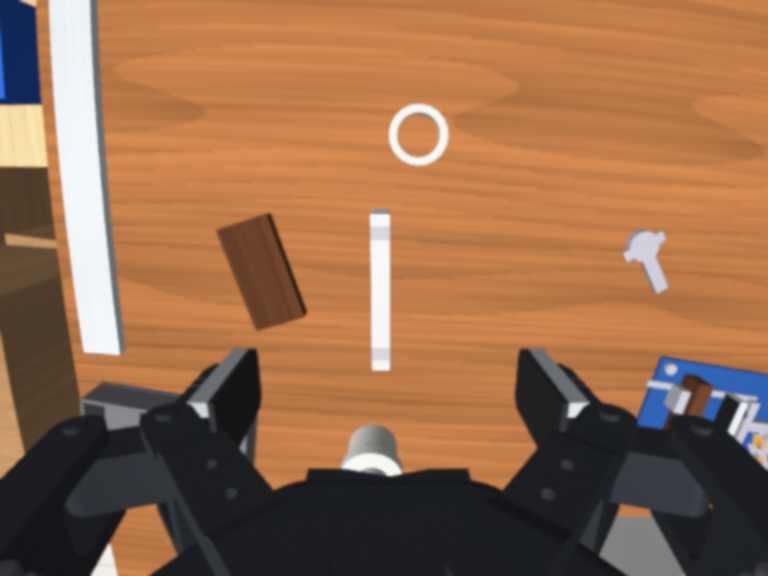

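The strip's top runs from (380,213) to (380,370) in the picture, with nothing near its middle that could block the fingers.

```bash
python3 - <<'E'
from h import *
np.set_printoptions(precision=4,suppress=True)
c=np.load("w2.npy",allow_pickle=True).item();hsv=cv2.cvtColor(c["frame"],cv2.COLOR_RGB2HSV);H,S,V=[hsv[...,i].astype(int) for i in range(3)]
m=(S<60)&(V>165);m[:,:235]=0;m[:,275:]=0;m[:135]=0;m[252:]=0
bl=max(blobs(m),key=lambda b:b[1][4])[0];u=np.argwhere(bl)[:,::-1].astype(float)
P=plane(c,u,.064)[:,:2]*1000
(cx,cy),wh,a=cv2.minAreaRect(P.astype(np.float32));print(cx,cy,wh,a,P.mean(0),bl.sum())
d=np.linalg.svd(P-P.mean(0),full_matrices=False)[2][0];print("yaw",np.degrees(np.arctan(d[1]/d[0])))
s=state();print("tool y ang",np.degrees(np.arctan2(s["tool_rot"][1,1],s["tool_rot"][0,1])))
for z in(.15,.036):togo([cx/1000,cy/1000,z])
E
```

```text
456.1120300292969 -368.347412109375 (159.66844177246094, 17.953411102294922) 3.1448166370391846 [ 452.0192 -368.1812] 1331
yaw 3.1960275293135085
tool y ang 93.17760701305919
tool shift mm [-54.3  -6.4 177.4]
tool shift mm [-54.3  -6.5 291.4]
```

```bash
python3 -m handwheel '{"offset":[[-0.68,-0.08,0],[-0.68,-0.08,0],[0,0,1],[0,0,1],[0,0,1]],"twist":[[0,0,0],[0,0,0],[0,0,0],[0,0,0],[0,0,0]],"claw":[100,100,70,60,60]}' |head -2
python3 -m handwheel '{"offset":[[0,0,1],[0,0,0.9],[0,0,0.8],[0,0,0.7],[0,0,0.5]],"twist":[[0,0,0],[0,0,0],[0,0,0],[0,0,0],[0,0,0]],"claw":[60,60,60,60,60]}' |head -2
python3 -m handwheel '{"offset":[[0,0,0.3],[0,0,0.08],[0,0,0],[0,0,0]],"twist":[[0,0,0],[0,0,0],[0,0,0],[0,0,0]],"claw":[60,60,60,60]}'
python3 -m handwheel '{"offset":[[0,0,0],[0,0,0],[0,0,0],[0,0,0],[0,0,0]],"twist":[[0,0,0],[0,0,0],[0,0,0],[0,0,0],[0,0,0]],"claw":[0,0,0,0,0]}' 50
python3 -m handwheel '{"offset":[[0,0,0],[0,0,0],[0,0,0],[0,0,0],[0,0,0]],"twist":[[0,0,0],[0,0,0],[0,0,0],[0,0,0],[0,0,0]],"claw":[0,0,0,0,0]}' 50
```

```text
time_s: 3.72
position: [0.4569, -0.3685, 0.2066]
time_s: 4.13
position: [0.4554, -0.3676, 0.0489]
time_s: 4.47
position: [0.4559, -0.3702, 0.037]
tool_rot: [[-0.999, -0.054, 0.001], [-0.054, 0.999, -0.0], [-0.001, -0.0, -1.0]]
wrist_force: [-0.1, -0.6, 0.6]
grip_width: 0.0513
grasp_force: 0.0
time_s: 4.88
position: [0.4553, -0.3713, 0.0372]
tool_rot: [[-0.999, -0.052, 0.002], [-0.052, 0.999, -0.001], [-0.002, -0.001, -1.0]]
wrist_force: [-0.8, 2.1, 6.1]
grip_width: 0.0177
grasp_force: 49.5
time_s: 5.3
position: [0.4553, -0.3713, 0.0372]
tool_rot: [[-0.999, -0.052, 0.002], [-0.052, 0.999, -0.001], [-0.001, -0.001, -1.0]]
wrist_force: [0.6, 0.7, 5.4]
grip_width: 0.0173
grasp_force: 49.5
```

```bash
python3 -m handwheel '{"offset":[[0,0,-0.5],[0,0,-1],[0,0,-1],[0,0,-1],[0,0,-0.5]],"twist":[[0,0,0],[0,0,0],[0,0,0],[0,0,5.25],[0,0,5.25]],"claw":[0,0,0,0,0]}' 
for i in 1 2 3; do python3 -m handwheel '{"offset":[[-0.251,0.922,0],[-0.251,0.922,0],[-0.251,0.922,0],[-0.251,0.922,0]],"twist":[[0,0,0],[0,0,0],[0,0,0],[0,0,0]],"claw":[0,0,0,0]}' |head -2; done
python3 -m handwheel '{"offset":[[0,0,0.9],[0,0,0.9],[0,0,0],[0,0,0]],"twist":[[0,0,0],[0,0,0],[0,0,0],[0,0,0]],"claw":[0,0,0,0]}'
python3 - <<'E'
from h import *
c=grab("wrist");np.save("w3.npy",c,allow_pickle=True);cv2.imwrite("pics/w3.png",cv2.resize(c["frame"][:,:,::-1],None,fx=1.5,fy=1.5))
s=state();print(np.degrees(np.arctan2(s["tool_rot"][1,1],s["tool_rot"][0,1])));togo([.632,.0521,.045])
E
```

```text
time_s: 5.72
position: [0.4556, -0.3721, 0.2011]
tool_rot: [[-0.991, 0.135, 0.005], [0.135, 0.991, -0.003], [-0.005, -0.002, -1.0]]
wrist_force: [0.4, -0.9, -1.9]
grip_width: 0.017
grasp_force: 49.5
time_s: 6.05
position: [0.5138, -0.2285, 0.1963]
time_s: 6.38
position: [0.5729, -0.0873, 0.1961]
time_s: 6.72
position: [0.632, 0.0537, 0.196]
time_s: 7.05
position: [0.6303, 0.0514, 0.1225]
tool_rot: [[-0.991, 0.131, -0.005], [0.131, 0.991, -0.001], [0.005, -0.002, -1.0]]
wrist_force: [0.4, -0.3, -1.5]
grip_width: 0.0176
grasp_force: 49.6
82.43303441927986
tool shift mm [ 0.   0.9 79.7]
```

View pics/w3.png

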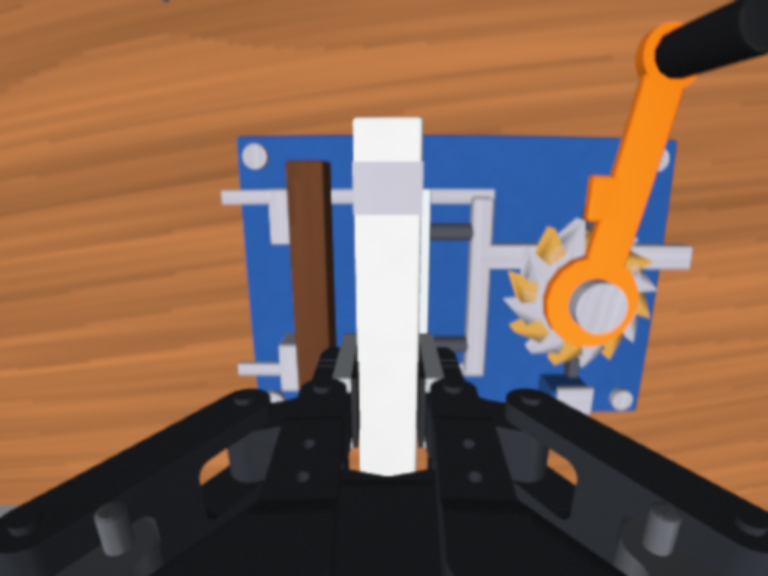

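The strip hangs square over the gap. The rail's face edge runs from (330,163) to (333,340), the plate's back edge shows at x≈430, and the near bed corners are at (238,137) and (676,141). The strip's near end is at y≈118. I check these in the tool frame.

```bash
python3 - <<'E'
from h import *
np.set_printoptions(precision=1,suppress=True)
c=np.load("w3.npy",allow_pickle=True).item();s=state();R=s["tool_rot"];p=s["position"]
def t(uv,z):return ((plane(c,np.array(uv)/1.5,z)-p)@R[:,:2])*1000
print("rail face",t([(330,163),(333,340)],.038)); print("plate back",t([(430,192),(427,333)],.038))
print("bed corners",t([(238,137),(676,141),(636,411)],.008)); zt=p[2]-.0372+.064
print("strip end top",zt,t([(354,118),(423,118),(359,472),(416,472)],zt)); print("hub",t([(600,307)],.06))
E
```

```text
rail face [[ 70.7 -27.9]
 [-26.  -29.3]]
plate back [[ 56.1  23.5]
 [-21.7  23.8]]
bed corners [[ 86.4 -84.6]
 [ 86.6 172.5]
 [-92.2 174.1]]
strip end top 0.15148420294954718 [[ 79.6  -7. ]
 [ 79.6  10.3]
 [-24.2  -7.4]
 [-24.2  10.4]]
hub [[  0.5 109.7]]
```

```bash
python3 -m handwheel '{"offset":[[-0.05,-0.038,0],[0,0,0.7],[0,0,0.7],[0,0,0.35],[0,0,0.15]],"twist":[[0,0,0],[0,0,0],[0,0,0],[0,0,0],[0,0,0]],"claw":[0,0,0,0,0]}'
python3 -m handwheel '{"offset":[[0,0,0.05],[0,0,0],[0,0,0]],"twist":[[0,0,0],[0,0,0],[0,0,0]],"claw":[0,0,0]}'
```

```text
time_s: 7.52
position: [0.634, 0.0494, 0.048]
tool_rot: [[-0.991, 0.132, -0.0], [0.132, 0.991, -0.0], [0.0, -0.0, -1.0]]
wrist_force: [-0.2, -0.1, -2.4]
grip_width: 0.017
grasp_force: 49.6
time_s: 7.77
position: [0.6352, 0.05, 0.048]
tool_rot: [[-0.991, 0.131, 0.003], [0.131, 0.991, 0.0], [-0.003, 0.001, -1.0]]
wrist_force: [-0.5, 0.4, -1.9]
grip_width: 0.0172
grasp_force: 49.6
```

Not touching yet, so I lower it in small steps until the force shows contact.

```bash
for i in 1 2 3; do python3 -m handwheel '{"offset":[[0,0,0.025],[0,0,0]],"twist":[[0,0,0],[0,0,0]],"claw":[0,0]}' | grep -E "pos|force"; done
```

```text
position: [0.6345, 0.0502, 0.0462]
wrist_force: [-0.8, -0.3, -2.2]
grasp_force: 49.6
position: [0.6344, 0.0503, 0.0453]
wrist_force: [-0.9, -0.4, 4.8]
grasp_force: 50.6
position: [0.6344, 0.0503, 0.0452]
wrist_force: [-3.5, 0.2, 12.6]
grasp_force: 51.7
```

```bash
python3 -m handwheel '{"offset":[[0,0,-0.03],[0,0,0],[0,0,0],[0,0,0],[0,0,0]],"twist":[[0,0,0],[0,0,0],[0,0,0],[0,0,0],[0,0,0]],"claw":[0,40,45,45,45]}'
python3 -m handwheel '{"offset":[[0,0,-0.2],[0,0,-0.6],[0,0,-1],[0,0,-1],[0,0,-0.6]],"twist":[[0,0,0],[0,0,0],[0,0,0],[0,0,0],[0,0,0]],"claw":[45,45,45,45,45]}'
python3 -m handwheel '{"offset":[[1,0,-1],[1,0,-1],[0,0,0],[0,0,0]],"twist":[[0,0,0],[0,0,0],[0,0,0],[0,0,0]],"claw":[45,0,0,0]}'
python3 - <<'E'
from h import *
c=grab("wrist");np.save("w4.npy",c,allow_pickle=True);cv2.imwrite("pics/w4.png",cv2.resize(c["frame"][:,:,::-1],None,fx=1.5,fy=1.5))
E
```

```text
time_s: 8.68
position: [0.6338, 0.0502, 0.0441]
tool_rot: [[-0.991, 0.131, -0.0], [0.131, 0.991, -0.0], [0.0, -0.0, -1.0]]
wrist_force: [-0.2, -0.0, -0.0]
grip_width: 0.0379
grasp_force: 0.0
time_s: 9.1
position: [0.6351, 0.0501, 0.1851]
tool_rot: [[-0.991, 0.131, 0.005], [0.131, 0.991, 0.0], [-0.005, 0.001, -1.0]]
wrist_force: [1.1, 0.4, 0.6]
grip_width: 0.0382
grasp_force: 0.0
time_s: 9.43
position: [0.5754, 0.0583, 0.2422]
tool_rot: [[-0.991, 0.13, 0.005], [0.13, 0.991, 0.001], [-0.004, 0.001, -1.0]]
wrist_force: [0.4, 0.7, -0.6]
grip_width: 0.0027
grasp_force: 0.0
```

View pics/w4.png

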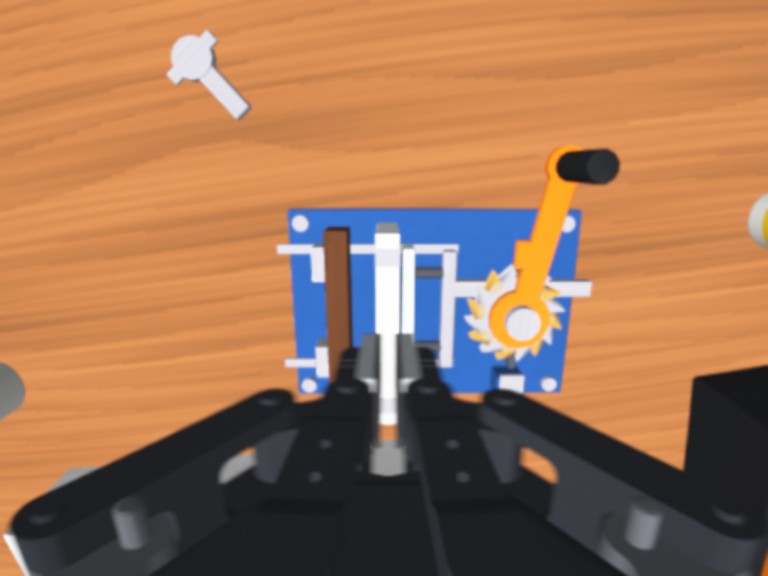

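The strip stands between rail and plate, its near top end at y≈234 and far end at y≈423. The knob's top is centred at about (604,166). I quantify both before gripping the knob.

```bash
python3 - <<'E'
from h import *
np.set_printoptions(precision=1,suppress=True)
c=np.load("w4.npy",allow_pickle=True).item();s=state();R=s["tool_rot"];p=s["position"]
def t(uv,z):return ((plane(c,np.array(uv)/1.5,z)-p)@R[:,:2])*1000
print(p,"strip top",t([(376,234),(399,234),(381,423),(397,423)],.072));print("plate near end",t([(408,248)],.038),"rail near",t([(338,229),(349,229)],.038))
print("bed",t([(289,210),(581,210),(560,392),(299,393)],.008),"hub",t([(523,322)],.056),"knob",t([(604,166)],.102))
H=cv2.cvtColor(c["frame"],cv2.COLOR_RGB2GRAY);k=H<60;k[:,:385]=0;k[:95]=0;k[130:]=0;k[:,420:]=0
m=max(blobs(k),key=lambda b:b[1][4]);print("knob blob",np.array(m[1][:4])*1.5)
E
```

```text
[0.6 0.1 0.2] strip top [[  19.2   -6.1]
 [  19.2   10.6]
 [-138.3   -3.1]
 [-138.3   10.2]]
plate near end [[ 2.7 19.1]] rail near [[ 18.2 -37.6]
 [ 18.2 -28.7]]
bed [[  30.8  -83.2]
 [  31.6  172.9]
 [-147.   173.5]
 [-146.6  -84.2]] hub [[-55.1 113. ]] knob [[ 68.8 142.5]]
knob blob [577.5 150.   40.5  33. ]
```

```bash
python3 -m handwheel '{"offset":[[0.43,0.89,0],[0.43,0.89,0],[0.43,0.89,0],[0.43,0.89,0],[0,0,0]],"twist":[[0,0,0],[0,0,0],[0,0,0],[0,0,0],[0,0,0]],"claw":[65,65,65,65,65]}'
python3 -m handwheel '{"offset":[[0,0,0.8],[0,0,0.8],[0,0,0.8],[0,0,0.6],[0,0,0]],"twist":[[0,0,0],[0,0,0],[0,0,0],[0,0,0],[0,0,0]],"claw":[65,65,65,65,65]}'
python3 - <<'E'
from h import *
c=grab("wrist");np.save("w5.npy",c,allow_pickle=True);cv2.imwrite("pics/w5.png",cv2.resize(c["frame"][:,:,::-1],None,fx=1.5,fy=1.5))
E
```

```text
time_s: 9.9
position: [0.5223, 0.2178, 0.2374]
tool_rot: [[-0.993, 0.12, -0.004], [0.12, 0.993, 0.004], [0.005, 0.004, -1.0]]
wrist_force: [0.1, 0.3, -0.0]
grip_width: 0.0554
grasp_force: 0.0
time_s: 10.32
position: [0.523, 0.2065, 0.1132]
tool_rot: [[-0.991, 0.131, -0.01], [0.131, 0.991, -0.004], [0.009, -0.006, -1.0]]
wrist_force: [-0.4, 0.5, 0.3]
grip_width: 0.0554
grasp_force: 0.0
```

View pics/w5.png

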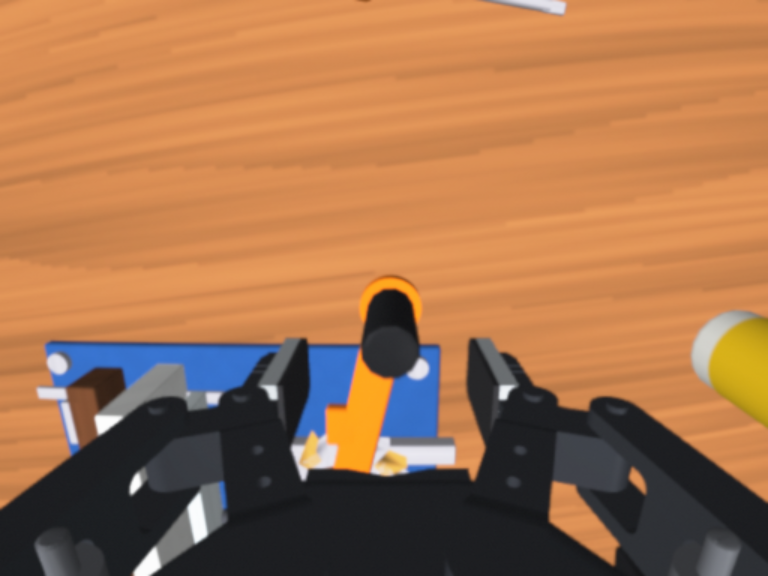

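The knob is centred between the fingers, its top at (391,350), with the finger tips at about (290,375) and (488,375).

```bash
python3 - <<'E'
from h import *
np.set_printoptions(precision=4,suppress=True)
c=np.load("w5.npy",allow_pickle=True).item();s=state()
q=plane(c,[[391/1.5,350/1.5]],.102)[0];print(q,s["position"]);togo([q[0],q[1],.057])
E
```

```text
[0.5252 0.2091 0.102 ] [0.5243 0.2069 0.1159]
tool shift mm [-0.9  2.5 58.9]
```

```bash
python3 -m handwheel '{"offset":[[0,0.05,0.6],[0,0,0.5],[0,0,0.3],[0,0,0],[0,0,0]],"twist":[[0,0,0],[0,0,0],[0,0,0],[0,0,0],[0,0,0]],"claw":[65,65,65,65,65]}'
python3 -m handwheel '{"offset":[[0,0,0],[0,0,0],[0,0,0],[0,0,0],[0,0,0]],"twist":[[0,0,0],[0,0,0],[0,0,0],[0,0,0],[0,0,0]],"claw":[20,20,20,20,20]}' 30
python3 -m handwheel '{"offset":[[0,0,0],[0,0,0],[0,0,0]],"twist":[[0,0,0],[0,0,0],[0,0,0]],"claw":[20,20,20]}'
```

```text
time_s: 10.78
position: [0.5269, 0.21, 0.064]
tool_rot: [[-0.991, 0.131, 0.0], [0.131, 0.991, 0.0], [-0.0, 0.0, -1.0]]
wrist_force: [0.2, 0.4, 0.7]
grip_width: 0.0557
grasp_force: 0.0
time_s: 11.2
position: [0.5271, 0.2102, 0.0646]
tool_rot: [[-0.991, 0.131, 0.002], [0.131, 0.991, 0.001], [-0.002, 0.001, -1.0]]
wrist_force: [-0.1, -0.7, 6.6]
grip_width: 0.0235
grasp_force: 29.2
time_s: 11.45
position: [0.5271, 0.2102, 0.0646]
tool_rot: [[-0.991, 0.131, 0.002], [0.131, 0.991, 0.001], [-0.002, 0.001, -1.0]]
wrist_force: [-1.4, -0.3, 7.1]
grip_width: 0.0228
grasp_force: 29.2
```

```bash
for i in 1 2 3 4 5; do python3 -m handwheel '{"offset":[[-0.012,0.05,0],[0,0,0]],"twist":[[0,0,0],[0,0,0]],"claw":[20,20]}' | grep -E "pos|wrist"; done
```

```text
position: [0.5276, 0.2116, 0.0646]
wrist_force: [-2.5, -1.7, 8.6]
position: [0.5281, 0.2132, 0.0646]
wrist_force: [-1.8, -2.6, 8.0]
position: [0.5287, 0.215, 0.0646]
wrist_force: [-2.7, -3.6, 9.3]
position: [0.5288, 0.2152, 0.0645]
wrist_force: [-4.5, -6.8, 12.8]
position: [0.5287, 0.2151, 0.0645]
wrist_force: [-7.4, -11.7, 16.0]
```

```bash
cat > ang.py <<'E'
from h import *
s=state();p=s["position"];R=s["tool_rot"];ax=np.array([.6475,.1622]);d=p[:2]-ax
x=np.array([.9916,-.1294]);y=np.array([.1294,.9916]);ph=np.arctan2(d@y,-d@x);r=np.linalg.norm(d)
tan=-(np.cos(ph)*y+np.sin(ph)*x)
F=s["wrist_force"][:2];rad=d/r
print(f"t {s['time_s']:.2f} lever {.29-ph:.3f} r {r*1000:.1f} push {-F@tan:.2f} radial {F@rad:.2f} fz {s['wrist_force'][2]:.1f} w {s['grip_width']:.4f} cmdx/y", np.round([-(d@x)*1e3,(d@y)*1e3],1))
E
python3 ang.py
python3 -m handwheel '{"offset":[[0.07,-0.4,0],[0.05,-0.4,0],[0.02,-0.35,0],[-0.005,-0.22,0],[0,0,0]],"twist":[[0,0,0],[0,0,0],[0,0,0],[0,0,0],[0,0,0]],"claw":[20,20,20,20,20]}' >/dev/null; python3 ang.py
python3 -m handwheel '{"offset":[[-0.045,-0.24,0],[-0.045,-0.24,0],[0,0,0]],"twist":[[0,0,0],[0,0,0],[0,0,0]],"claw":[20,20,20]}' >/dev/null; python3 ang.py
python3 -m handwheel '{"offset":[[0.08,0.4,0],[0.03,0.45,0],[-0.03,0.45,0],[-0.085,0.4,0],[0,0,0]],"twist":[[0,0,0],[0,0,0],[0,0,0],[0,0,0],[0,0,0]],"claw":[20,20,20,20,20]}' >/dev/null; python3 ang.py
```

```text
t 12.28 lever 0.001 r 130.1 push -13.69 radial 1.96 fz 16.0 w 0.0232 cmdx/y [124.7  37.1]
t 12.70 lever 0.395 r 131.8 push -0.88 radial 6.28 fz 8.3 w 0.0230 cmdx/y [131.1 -13.9]
t 12.95 lever 0.549 r 130.6 push -0.35 radial 3.89 fz 7.6 w 0.0231 cmdx/y [126.2 -33.4]
t 13.37 lever 0.006 r 131.7 push -0.40 radial 2.93 fz 4.5 w 0.0230 cmdx/y [126.4  36.8]
```

```bash
python3 -m handwheel '{"offset":[[0.06,-0.4,0],[0.03,-0.4,0],[-0.02,-0.3,0],[-0.005,-0.1,0],[0,0,0]],"twist":[[0,0,0],[0,0,0],[0,0,0],[0,0,0],[0,0,0]],"claw":[20,20,20,20,20]}' >/dev/null; python3 ang.py
for i in 1 2; do python3 -m handwheel '{"offset":[[-0.004,-0.04,0]],"twist":[[0,0,0]],"claw":[20]}' >/dev/null; python3 ang.py;done
python3 -m handwheel '{"offset":[[-0.045,-0.24,0],[-0.05,-0.24,0],[0,0,0]],"twist":[[0,0,0],[0,0,0],[0,0,0]],"claw":[20,20,20]}' >/dev/null; python3 ang.py
python3 -m handwheel '{"offset":[[0.08,0.4,0],[0.03,0.45,0],[-0.03,0.45,0],[-0.085,0.45,0],[0,0,0]],"twist":[[0,0,0],[0,0,0],[0,0,0],[0,0,0],[0,0,0]],"claw":[20,20,20,20,20]}' >/dev/null; python3 ang.py
```

```text
t 13.78 lever 0.381 r 130.4 push 3.73 radial 5.34 fz 1.5 w 0.0233 cmdx/y [129.8 -11.9]
t 13.87 lever 0.385 r 130.4 push 5.30 radial 5.21 fz 3.4 w 0.0227 cmdx/y [129.8 -12.3]
t 13.95 lever 0.392 r 130.5 push 5.62 radial 9.56 fz 4.5 w 0.0231 cmdx/y [129.8 -13.3]
t 14.20 lever 0.566 r 129.7 push 0.78 radial 2.77 fz 3.6 w 0.0230 cmdx/y [124.8 -35.4]
t 14.62 lever 0.004 r 130.1 push -0.07 radial 4.13 fz 1.4 w 0.0231 cmdx/y [124.8  36.8]
```

```bash
python3 -m handwheel '{"offset":[[0,0,0],[0,0,0],[0,0,0]],"twist":[[0,0,0],[0,0,0],[0,0,0]],"claw":[37,37,37]}' >/dev/null; python3 ang.py
python3 -m handwheel '{"offset":[[0.07,-0.4,0],[0.05,-0.4,0],[0.01,-0.35,0],[0,-0.15,0],[0,0,0]],"twist":[[0,0,0],[0,0,0],[0,0,0],[0,0,0],[0,0,0]],"claw":[37,37,37,37,37]}' >/dev/null; python3 ang.py
for i in 1 2 3; do python3 -m handwheel '{"offset":[[-0.004,-0.03,0]],"twist":[[0,0,0]],"claw":[37]}' >/dev/null; python3 ang.py;done
```

```text
t 14.87 lever 0.013 r 128.5 push -1.29 radial 0.09 fz 0.4 w 0.0316 cmdx/y [123.6  35.1]
t 15.28 lever 0.442 r 130.2 push -0.08 radial -0.37 fz -0.6 w 0.0316 cmdx/y [128.7 -19.7]
t 15.37 lever 0.433 r 129.8 push 0.60 radial 0.68 fz -0.2 w 0.0314 cmdx/y [128.4 -18.6]
t 15.45 lever 0.436 r 129.8 push 0.84 radial 0.38 fz -0.5 w 0.0315 cmdx/y [128.4 -18.9]
t 15.53 lever 0.444 r 130.1 push 1.12 radial -0.45 fz 0.3 w 0.0316 cmdx/y [128.5 -19.9]
```

```bash
python3 -m handwheel '{"offset":[[-0.04,-0.22,0],[-0.05,-0.23,0],[0,0,0]],"twist":[[0,0,0],[0,0,0],[0,0,0]],"claw":[37,37,37]}' >/dev/null; python3 ang.py
python3 -m handwheel '{"offset":[[0.08,0.45,0],[0.03,0.5,0],[-0.03,0.5,0],[-0.09,0.5,0],[0,0,0]],"twist":[[0,0,0],[0,0,0],[0,0,0],[0,0,0],[0,0,0]],"claw":[37,37,37,37,37]}' >/dev/null; python3 ang.py
python3 -m handwheel '{"offset":[[0.07,-0.45,0],[0.05,-0.45,0],[0.01,-0.35,0],[0,-0.15,0],[0,0,0]],"twist":[[0,0,0],[0,0,0],[0,0,0],[0,0,0],[0,0,0]],"claw":[37,37,37,37,37]}' >/dev/null; python3 ang.py
for i in 1 2 3; do python3 -m handwheel '{"offset":[[-0.004,-0.03,0]],"twist":[[0,0,0]],"claw":[37]}' >/dev/null; python3 ang.py;done
```

```text
t 15.78 lever 0.607 r 131.4 push -0.55 radial 0.06 fz 0.1 w 0.0317 cmdx/y [124.8 -40.9]
t 16.20 lever -0.019 r 131.0 push -0.95 radial -0.58 fz 0.3 w 0.0315 cmdx/y [124.8  39.9]
t 16.62 lever 0.431 r 130.8 push 0.17 radial -0.64 fz 0.4 w 0.0314 cmdx/y [129.5 -18.4]
t 16.70 lever 0.425 r 130.3 push 0.95 radial -0.50 fz 0.1 w 0.0318 cmdx/y [129.1 -17.5]
t 16.78 lever 0.430 r 130.4 push 0.24 radial 0.04 fz -0.1 w 0.0316 cmdx/y [129.1 -18.2]
t 16.87 lever 0.438 r 130.6 push 0.54 radial -0.06 fz 1.0 w 0.0316 cmdx/y [129.1 -19.3]
```

```bash
python3 -m handwheel '{"offset":[[-0.04,-0.22,0],[-0.05,-0.21,0],[0,0,0]],"twist":[[0,0,0],[0,0,0],[0,0,0]],"claw":[37,37,37]}' >/dev/null; python3 ang.py
python3 -m handwheel '{"offset":[[0.08,0.45,0],[0.03,0.5,0],[-0.03,0.5,0],[-0.09,0.5,0],[0,0,0]],"twist":[[0,0,0],[0,0,0],[0,0,0],[0,0,0],[0,0,0]],"claw":[37,37,37,37,37]}' >/dev/null; python3 ang.py
python3 -m handwheel '{"offset":[[0.07,-0.4,0],[0.05,-0.4,0],[0.01,-0.3,0],[0,-0.1,0],[0,0,0]],"twist":[[0,0,0],[0,0,0],[0,0,0],[0,0,0],[0,0,0]],"claw":[37,37,37,37,37]}' >/dev/null; python3 ang.py
for i in 1 2 3 4 5; do python3 -m handwheel '{"offset":[[-0.004,-0.05,0],[0,0,0]],"twist":[[0,0,0],[0,0,0]],"claw":[37,37]}' >/dev/null; python3 ang.py;done
```

```text
t 17.12 lever 0.595 r 131.6 push -0.20 radial -0.27 fz 0.3 w 0.0315 cmdx/y [125.6 -39.6]
t 17.53 lever -0.019 r 131.8 push -1.11 radial 0.39 fz 0.1 w 0.0316 cmdx/y [125.6  40.1]
t 17.95 lever 0.360 r 130.7 push -0.40 radial -0.73 fz 0.3 w 0.0311 cmdx/y [130.4  -9.2]
t 18.12 lever 0.360 r 130.3 push -0.56 radial 0.41 fz 0.2 w 0.0315 cmdx/y [130.   -9.1]
t 18.28 lever 0.371 r 130.5 push 1.76 radial 0.22 fz 0.5 w 0.0319 cmdx/y [130.1 -10.6]
t 18.45 lever 0.387 r 130.8 push 1.67 radial 0.05 fz 0.9 w 0.0317 cmdx/y [130.1 -12.7]
t 18.62 lever 0.405 r 131.0 push 3.35 radial -0.75 fz 1.9 w 0.0315 cmdx/y [130.2 -15.1]
t 18.78 lever 0.422 r 131.2 push 2.66 radial 0.80 fz 1.8 w 0.0315 cmdx/y [130.1 -17.3]
```

```bash
for i in 1 2 3 4 5 6; do python3 -m handwheel '{"offset":[[0,0,0]],"twist":[[0,0,0]],"claw":[37]}' >/dev/null; python3 ang.py;done; echo
python3 -m handwheel '{"offset":[[0,0.05,0],[0,0.05,0],[0,0.05,0],[0,0.1,0],[0,0.1,0]],"twist":[[0,0,0],[0,0,0],[0,0,0],[0,0,0],[0,0,0]],"claw":[37,37,37,37,37]}' >/dev/null; 
for i in 1 2 3; do python3 -m handwheel '{"offset":[[0,0,0]],"twist":[[0,0,0]],"claw":[37]}' >/dev/null; python3 ang.py;done;echo
for i in 1 2 3 4 5 6 7; do python3 -m handwheel '{"offset":[[0,-0.06,0],[0,0,0]],"twist":[[0,0,0],[0,0,0]],"claw":[37,37]}' >/dev/null; python3 ang.py;done
```

```text
t 18.87 lever 0.422 r 131.2 push 2.22 radial -0.20 fz 2.0 w 0.0312 cmdx/y [130.1 -17.3]
t 18.95 lever 0.422 r 131.2 push 1.77 radial 0.44 fz 1.6 w 0.0314 cmdx/y [130.1 -17.3]
t 19.03 lever 0.422 r 131.2 push 1.83 radial 0.19 fz 2.2 w 0.0315 cmdx/y [130.  -17.2]
t 19.12 lever 0.421 r 131.2 push 1.98 radial 0.97 fz 1.0 w 0.0314 cmdx/y [130.  -17.2]
t 19.20 lever 0.421 r 131.1 push 1.63 radial 0.57 fz 1.7 w 0.0314 cmdx/y [130.  -17.2]
t 19.28 lever 0.421 r 131.2 push 1.60 radial 1.01 fz 0.9 w 0.0316 cmdx/y [130.  -17.2]

t 19.78 lever 0.305 r 130.1 push 0.41 radial -0.37 fz 0.1 w 0.0315 cmdx/y [130.1  -1.9]
t 19.87 lever 0.310 r 130.0 push -0.25 radial -0.22 fz -0.3 w 0.0317 cmdx/y [130.   -2.7]
t 19.95 lever 0.314 r 130.0 push 0.00 radial -0.10 fz -0.1 w 0.0312 cmdx/y [129.9  -3.1]

t 20.12 lever 0.338 r 130.1 push 0.52 radial -1.15 fz 0.8 w 0.0314 cmdx/y [129.9  -6.2]
t 20.28 lever 0.356 r 130.2 push -0.20 radial -0.51 fz 0.0 w 0.0316 cmdx/y [129.9  -8.6]
t 20.45 lever 0.372 r 130.4 push -0.34 radial 0.40 fz 0.1 w 0.0313 cmdx/y [130.  -10.6]
t 20.62 lever 0.387 r 130.7 push 1.01 radial 0.30 fz 0.3 w 0.0317 cmdx/y [130.1 -12.6]
t 20.78 lever 0.406 r 130.9 push 2.20 radial 0.57 fz 0.3 w 0.0316 cmdx/y [130.  -15.1]
t 20.95 lever 0.426 r 131.3 push 1.27 radial 1.23 fz 0.3 w 0.0316 cmdx/y [130.1 -17.7]
t 21.12 lever 0.449 r 131.6 push 0.32 radial 0.95 fz -0.7 w 0.0318 cmdx/y [129.9 -20.8]
```

```bash
python3 -m handwheel '{"offset":[[-0.06,-0.22,0],[-0.07,-0.22,0],[0,0,0]],"twist":[[0,0,0],[0,0,0],[0,0,0]],"claw":[37,37,37]}' >/dev/null; python3 ang.py
python3 -m handwheel '{"offset":[[0.08,0.45,0],[0.03,0.5,0],[-0.03,0.5,0],[-0.09,0.5,0],[0,0,0]],"twist":[[0,0,0],[0,0,0],[0,0,0],[0,0,0],[0,0,0]],"claw":[37,37,37,37,37]}' >/dev/null; python3 ang.py
python3 -m handwheel '{"offset":[[0.07,-0.4,0],[0.05,-0.4,0],[0.01,-0.2,0],[0,0,0],[0,0,0]],"twist":[[0,0,0],[0,0,0],[0,0,0],[0,0,0],[0,0,0]],"claw":[37,37,37,37,37]}' >/dev/null; python3 ang.py
for i in 1 2 3 4 5 6 7; do python3 -m handwheel '{"offset":[[-0.004,-0.06,0],[0,0,0]],"twist":[[0,0,0],[0,0,0]],"claw":[37,37]}' >/dev/null; python3 ang.py;done
python3 - <<'E'
from h import *
c=grab("wrist");np.save("w6.npy",c,allow_pickle=True);cv2.imwrite("pics/w6.png",cv2.resize(c["frame"][:,:,::-1],None,fx=1.5,fy=1.5))
E
```

```text
t 21.37 lever 0.605 r 130.6 push 1.27 radial 0.96 fz 0.3 w 0.0319 cmdx/y [124.2 -40.5]
t 21.78 lever -0.021 r 130.3 push -1.29 radial -1.14 fz -0.4 w 0.0313 cmdx/y [124.   39.9]
t 22.20 lever 0.293 r 129.1 push 1.12 radial -0.09 fz -1.7 w 0.0317 cmdx/y [129.1  -0.4]
t 22.37 lever 0.301 r 129.1 push 2.61 radial 1.00 fz 0.8 w 0.0315 cmdx/y [129.1  -1.4]
t 22.53 lever 0.319 r 129.4 push 4.83 radial 2.84 fz 1.4 w 0.0319 cmdx/y [129.3  -3.8]
t 22.70 lever 0.340 r 129.5 push 4.06 radial 1.98 fz 0.7 w 0.0318 cmdx/y [129.3  -6.4]
t 22.87 lever 0.359 r 129.5 push 3.48 radial 2.58 fz 0.9 w 0.0315 cmdx/y [129.2  -8.9]
t 23.03 lever 0.378 r 129.6 push 4.01 radial 2.85 fz 1.0 w 0.0319 cmdx/y [129.1 -11.4]
t 23.20 lever 0.396 r 129.7 push 4.01 radial 2.67 fz 0.9 w 0.0314 cmdx/y [129.  -13.7]
t 23.37 lever 0.414 r 129.9 push 4.04 radial 2.86 fz 1.1 w 0.0315 cmdx/y [129.  -16.1]
```

View pics/w6.png

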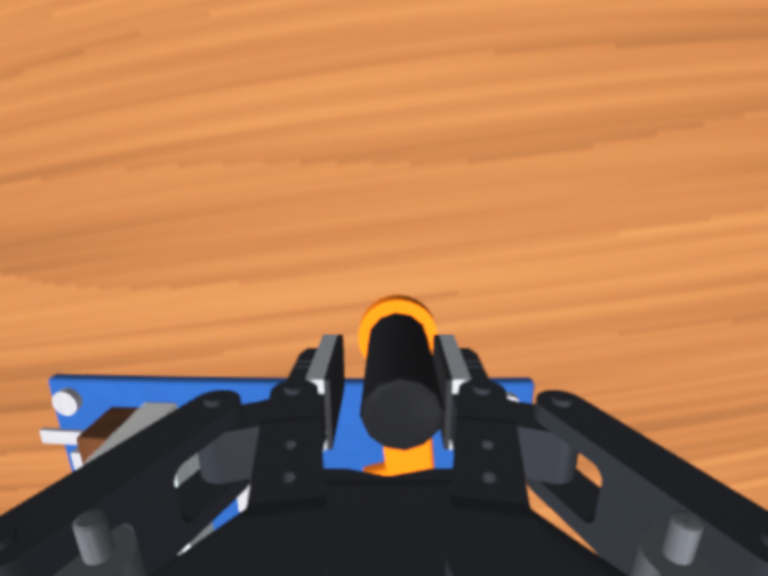

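The strip's end now meets the rail at (110,430), and the knob at (400,410) rests against the right finger. The push is about 4 N in the sixth stroke, roughly 30 N of clamping, so I complete it and feel the seventh.

```bash
python3 -m handwheel '{"offset":[[-0.02,-0.28,0],[-0.07,-0.28,0],[0,0,0]],"twist":[[0,0,0],[0,0,0],[0,0,0]],"claw":[37,37,37]}' >/dev/null; python3 ang.py
python3 -m handwheel '{"offset":[[0.08,0.45,0],[0.03,0.5,0],[-0.03,0.5,0],[-0.09,0.5,0],[0,0,0]],"twist":[[0,0,0],[0,0,0],[0,0,0],[0,0,0],[0,0,0]],"claw":[37,37,37,37,37]}' >/dev/null; python3 ang.py
python3 -m handwheel '{"offset":[[0.07,-0.4,0],[0.06,-0.4,0],[0.03,-0.2,0],[0,0,0],[0,0,0]],"twist":[[0,0,0],[0,0,0],[0,0,0],[0,0,0],[0,0,0]],"claw":[37,37,37,37,37]}' >/dev/null; python3 ang.py
for i in 1 2 3 4 5 6 7 8; do python3 -m handwheel '{"offset":[[-0.002,-0.06,0],[0,0,0]],"twist":[[0,0,0],[0,0,0]],"claw":[37,37]}' >/dev/null; python3 ang.py;done
```

```text
t 23.67 lever 0.606 r 131.4 push 3.49 radial 0.87 fz -0.9 w 0.0319 cmdx/y [124.9 -40.8]
t 24.08 lever -0.020 r 130.2 push -1.35 radial 0.37 fz -0.1 w 0.0313 cmdx/y [124.   39.7]
t 24.50 lever 0.292 r 131.2 push 4.88 radial 3.10 fz -2.1 w 0.0315 cmdx/y [131.2  -0.2]
t 24.67 lever 0.302 r 131.4 push 5.33 radial 3.69 fz -0.7 w 0.0318 cmdx/y [131.4  -1.6]
t 24.83 lever 0.318 r 131.6 push 6.19 radial 4.42 fz -1.0 w 0.0314 cmdx/y [131.5  -3.7]
t 25.00 lever 0.335 r 131.8 push 6.25 radial 4.10 fz 0.6 w 0.0312 cmdx/y [131.7  -6. ]
t 25.17 lever 0.353 r 131.9 push 5.62 radial 4.01 fz 0.1 w 0.0312 cmdx/y [131.7  -8.3]
t 25.33 lever 0.371 r 132.0 push 7.18 radial 4.80 fz 0.9 w 0.0316 cmdx/y [131.6 -10.7]
t 25.50 lever 0.389 r 132.2 push 7.23 radial 4.32 fz 0.7 w 0.0316 cmdx/y [131.6 -13. ]
t 25.67 lever 0.406 r 132.4 push 6.41 radial 4.62 fz 0.7 w 0.0316 cmdx/y [131.5 -15.4]
t 25.83 lever 0.424 r 132.7 push 7.36 radial 4.52 fz 0.1 w 0.0314 cmdx/y [131.5 -17.7]
```

At lever 0.39 the push is about 6.9 N, or about 6.5 N after correcting for pad friction. That gives about 37 N held after six clicks and about 58–62 N after seven, which is closest to 50 and well below 100. I complete the seventh and swing back onto the rest stop.

```bash
python3 -m handwheel '{"offset":[[-0.05,-0.26,0],[-0.09,-0.26,0],[0,0,0]],"twist":[[0,0,0],[0,0,0],[0,0,0]],"claw":[37,37,37]}' >/dev/null; python3 ang.py
python3 -m handwheel '{"offset":[[0.08,0.45,0],[0.03,0.5,0],[-0.03,0.5,0],[-0.09,0.5,0],[0,0,0]],"twist":[[0,0,0],[0,0,0],[0,0,0],[0,0,0],[0,0,0]],"claw":[37,37,37,37,37]}' >/dev/null; python3 ang.py
for i in 1 2 3; do python3 -m handwheel '{"offset":[[-0.01,0.04,0],[0,0,0]],"twist":[[0,0,0],[0,0,0]],"claw":[37,37]}' >/dev/null; python3 ang.py;done
```

```text
t 26.08 lever 0.606 r 131.4 push 5.22 radial 2.36 fz 0.1 w 0.0319 cmdx/y [124.9 -40.9]
t 26.50 lever -0.020 r 129.9 push -0.78 radial -0.53 fz -0.5 w 0.0314 cmdx/y [123.7  39.6]
t 26.67 lever -0.012 r 129.0 push 0.15 radial -0.31 fz 0.1 w 0.0315 cmdx/y [123.1  38.4]
t 26.83 lever -0.025 r 129.2 push 0.31 radial 0.64 fz -0.5 w 0.0316 cmdx/y [122.9  40. ]
t 27.00 lever -0.032 r 129.4 push -3.20 radial -0.06 fz 0.9 w 0.0319 cmdx/y [122.8  40.9]
```

```bash
python3 -m handwheel '{"offset":[[0,-0.09,0],[0,0,-0.3],[0,0,-0.8],[0,0,-1],[0,0,-1]],"twist":[[0,0,0],[0,0,0],[0,0,0],[0,0,0],[0,0,0]],"claw":[37,45,45,45,45]}'
python3 -m handwheel '{"offset":[[0,0,-1],[-0.32,-0.78,-0.5],[-0.32,-0.78,-0.4],[-0.32,-0.78,-0.4],[-0.32,-0.78,-0.4]],"twist":[[0,0,0],[0,0,0],[0,0,0],[0,0,0],[0,0,0]],"claw":[100,100,100,100,100]}' |head -2
python3 -m handwheel '{"offset":[[0,0,-0.4],[0,0,0],[0,0,0]],"twist":[[0,0,0],[0,0,0],[0,0,0]],"claw":[100,100,100]}'
python3 - <<'E'
from h import *
c=grab("wrist");np.save("w7.npy",c,allow_pickle=True);cv2.imwrite("pics/w7.png",cv2.resize(c["frame"][:,:,::-1],None,fx=1.5,fy=1.5))
E
```

```text
time_s: 27.42
position: [0.5299, 0.216, 0.1881]
tool_rot: [[-0.991, 0.131, -0.002], [0.131, 0.991, -0.0], [0.002, -0.001, -1.0]]
wrist_force: [0.9, 0.5, 1.3]
grip_width: 0.0388
grasp_force: 0.0
time_s: 27.83
position: [0.5651, 0.0846, 0.2965]
time_s: 28.08
position: [0.5653, 0.0859, 0.3118]
tool_rot: [[-0.991, 0.131, 0.002], [0.131, 0.991, 0.001], [-0.002, 0.001, -1.0]]
wrist_force: [-0.2, 0.5, -1.1]
grip_width: 0.0855
grasp_force: 0.0
```

View pics/w7.png

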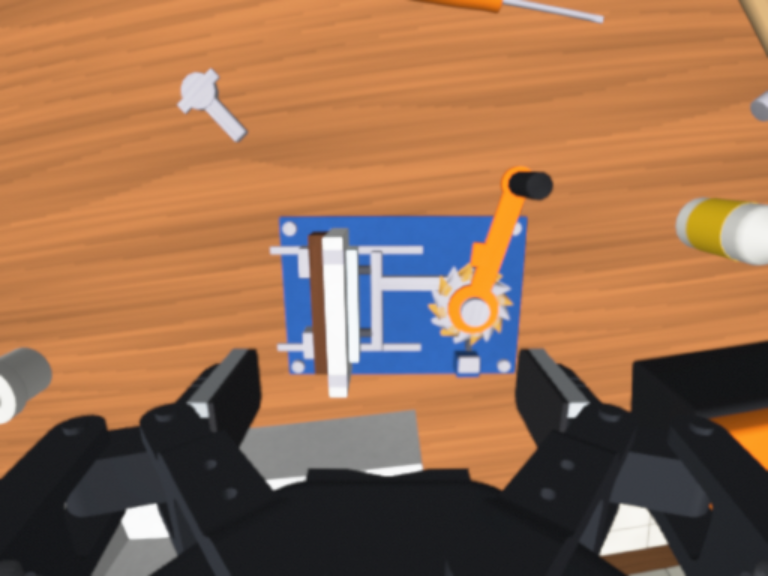

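The strip sits tight between rail and plate, its top running from (333,237) to (339,397). The lever is back with the knob at (539,185), and the hinge, driver, glue bottle and mallet look untouched. One last numeric check.

```bash
python3 - <<'E'
from h import *
np.set_printoptions(precision=1,suppress=True)
c=np.load("w7.npy",allow_pickle=True).item();s=state();R=s["tool_rot"];p=s["position"]
def t(uv,z):return ((plane(c,np.array(uv)/1.5,z)-p)@R[:,:2])*1000
print("strip",t([(323,237),(343,237),(330,397),(347,397)],.072)); print("rail",t([(318,234),(320,374)],.038),"plate",t([(352,250),(354,361)],.038))
print("bed",t([(279,216),(527,216),(516,374),(290,374)],.008)); k=t([(539,185)],.102);h=t([(475,313)],.056);print(k,h,np.arctan2(*(k-h)[0][::-1]))
E
```

```text
strip [[   5.5  -56.2]
 [   5.5  -38.3]
 [-154.4  -56. ]
 [-154.4  -39. ]]
rail [[   3.2  -66. ]
 [-146.4  -70.6]] plate [[ -12.7  -33.3]
 [-131.3  -34. ]]
bed [[  17.7 -110.6]
 [  17.5  146.6]
 [-162.9  149.1]
 [-161.8 -110.2]]
[[ 52.6 123.8]] [[-72.  87.]] 0.2873402797018592
```

```bash
python3 -c "
from bench import job_done;print(job_done())"
```

```text
the job is handed in; nothing more can be done
None
```

I handed the job in at about 28 s with the strip clamped square against the rail at an estimated 60 N (seven clicks; six would have held about 35 N), about 2.4 mm off centre along the plate, the lever back at its rest and nothing nearby visibly disturbed; the judge's verdict was not shown.

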